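# Load the collet chuck into the tightening fixture

## Robot

A 6-joint arm with a two-finger parallel gripper is mounted at the origin on a cart in front of the work surface, level with it; the furniture and walls round the work are solid. World frame = base frame: x ahead of the robot, y to its left, z up, the work surface at z = 0. Lengths are in mm, angles in degrees, forces in N, time in s.
With the tool pointing down it reaches from about 350 to 850 mm from the base axis. Payload 8.1 kg.
Tool frame: the origin (TCP) lies midway between the tips of the shut fingers; the grasp point (between the pads) lies 19 mm behind it (r.pinch_z is the distance from the TCP to the grasp point, in mm); z points along the fingers, y is the line along which they close (so a half turn about z gives the same grasp; the last joint's range is limited). The gripper opens to 85 mm and grips with 20 to 120 N. Pads are 22 mm wide; open, the fingers measure 114 mm over their backs; the gripper's body (76 mm by 85 mm) begins 54 mm behind the grasp point. The pads swing forward as they close: fully open they stand 13 mm farther back than shut.
Start: joints at [59.966, 7.471, 85.268, -0, 87.261, -4.893], TCP at [254.892, 543.172, 231.292] pointing down, gripper open.
Joint ranges: [-169.43, 169.43], [-51.17, 129.36], [1.28, 143.12], [-76.62, 256.62], [0, 156.53], [-152.29, 152.29]. Speed limits (degrees/s): [136.94, 136.94, 159.86, 180, 180, 180].

## Interface

Orientations are given as [roll, pitch, yaw] about the fixed x, y, z axes, in that order (R = Rz(yaw) Ry(pitch) Rx(roll)).
In Python, from bench import sensors, optics, job, r gives the robot as it stands.
- The arm moves only by the tool play_rows, never from a script. Its argument "motion" is a list that holds one entry, the list of rows, each a list of 6 numbers: the shift along the tool's x, y, z in cm, then the turn, a rotation vector about the tool's x, y, z in degrees. In form: [[[x, y, z, ax, ay, az], ...]]. A call has 1 to 5 rows; each row is the pose to reach, as a shift and turn from the pose commanded when the call began, along the tool's axes at that moment; what a row does not reach only later rows make up. A row lasts 1/10 s, in which the tool goes at most 50 mm and 8.59 degrees, less where a joint would pass 70% of its speed; a pose out of reach is approached as far as the arm can. A call with a gripper value outside its range is refused whole. "jaw" is the opening, from 0 (shut) to 1 (fully open), set as the call begins (left out, the last holds). The fingers move at their own pace and stop on an object; "squeeze" is the grip in N (left out, the last holds). Time passes only in rows, so rows that repeat a pose let the fingers close. It gives the time, the measured TCP pose, the force, the opening and the grip force at its end, in the units of the state.
- sensors.sense(): the state, without advancing time (a new reading comes with each control period).
- optics.snapshot(name): name is "side" or "top" or "wrist"; returns a dict with "pixels" (400x640x3 uint8, red, green, blue), "mtx" (3x3 intrinsics, pixels), "R" (3x3) and "t" (3): a world point X has camera coordinates R X + t; the wrist camera has in their place "T_tool_cam" (4x4, takes a point from camera to tool coordinates, whose origin is the TCP and whose axes are the flange's). Camera axes: x right, y down, z forward; pixel columns grow to the right and rows downward; lengths in mm; the calibration is good to about 2 mm. A picture is of the moment at which its call begins: read the wrist's pose just before it. There is no depth.
- job.hand_in(): hands the job in; it is judged then, once.
The state is a dict: "time": time; "joint_pos": joint angles; "qd": joint speeds; "joint_efforts": joint torques, N m; "tool_pos": TCP position; "tcp_rot": TCP orientation; "ft_force": force on the tool from outside, world axes, zero at the start; "wrist_torque": the same for the moment, N m; "finger_gap": finger opening in mm; "grip_force": force on a finger pad.
Only numpy, scipy, OpenCV 4.12 (cv2) and the standard library are available. Lean on these libraries where they do the work, as an engineer would, in place of code of your own. Each camera call takes 0.05 s, during which the arm holds its last target. There are 200 camera calls.

## Task

Take the collet chuck - the tool holder without a cutter in it - out of the sloping rack and stand it upright in the tapered socket of the green tightening fixture, its flange slots over the two drive keys, lowered gently until the flange rests fully home on the ring. Then swing the red-knobbed hold-down latch shut over the flange, all the way to its stop, so that the nut can be loosened. Leave the other tool holder in the rack and everything else where it is.

Things in the scene. Friction and masses are not known exactly. Their poses are not given: they have to be found in the camera images.
- chuck_mid (a point): Collet chuck: steel tool holder, 144 mm long, 0.4-0.6 kg, dark notched nut, no cutter. Point: on its axis half-way along, in the plane of the flange's underside. z runs from the tail to the nut, x to a drive slot. Flange 50 mm dia., z 0 to +18 mm, with two through slots 16 mm wide at +x and -x (to 16 mm from the axis); taper below it, 32 mm dia. at -2 to 18 mm at -50; stud 12 mm dia. to -72.
- chuck_nut (a point): Middle of the chuck's round nut (41 mm dia., 22 mm long), on its axis 59 mm above chuck_mid: the place to grip. Same axes. Chuck ends 13 mm beyond; neck below the nut 32 mm dia., 30 mm long, down to the flange. At the start it sits in an outer rack pocket, axis leaning 30 degrees from vertical to the rack's front, flange on the sloping plate, x up the slope; lifts out along its axis.
- cutter_mid (a point): The other tool holder, with a thin dark end mill in its nose (177 mm long): same taper and flange, same kind of point and axes. It stands in the other outer pocket, 150 mm from the chuck, the empty middle pocket between them; which of the two is at the left changes. To be left alone.
- rack: Fixed blue sheet-metal rack, 124 mm deep, 234 mm wide, 118 mm high; origin under its centre, x to its back (front faces the robot), y along the pockets. A sloping plate holds three pockets at y = -75, 0 and +75 mm, mouths at x = 0, z = 95 mm, axes leaning 30 degrees from vertical towards -x.
- fixture: Fixed green tightening fixture: foot 128 x 112 mm, round body 72 mm dia.; origin on the bench under the socket's axis. Two dark drive keys, 12 mm wide with chamfered tops, stand 7 mm above the ring face at its +x and -x sides, 18 to 31 mm from the axis; the chuck's slots drop over them, either way round (half a turn is the same).
- socket_mouth (a point): Centre of the fixture's ring face, 88 mm above the bench, where the tapered socket opens: 33 mm dia. at the mouth, same taper as the chuck with about 0.6 mm play, open below for the stud. Fully home, chuck_mid is at this point, the chuck upright, its flange resting on the ring face. Axes as the fixture's, z up.
- latch_pivot (a point): Point on the upright pivot axis of the latch, at x = +42, y = +27 mm of the fixture's frame and 142.5 mm above the bench, level with latch_knob. The pivot's post is 20 mm dia., its top 123 mm above the bench.
- latch_knob (a point): Middle of the upright red knob (round, 16 mm dia., 117 to 165 mm above the bench) at the latch's free end, 100 mm from the pivot, at height 142.5 mm. It stands on the latch's steel bar (14 mm wide, 108 to 117 mm above the bench) and moves with it on a level arc.
- latch (a joint): Hold-down latch angle about its upright pivot, rad. 0 = shut at its stop: the bar runs from the pivot along the fixture's -x, passing 20 mm from the socket axis, 2 mm over the seated flange. Grows as it opens, the knob swinging towards the fixture's +y. Starts at 1.15 to 1.7; stays where left; about 1.2 N at the knob moves it. A chuck not fully home blocks the bar.
- oil_bottle: Bystander: cream oil bottle with a red spout, 45 mm dia., 127 mm high, standing; origin under its centre.
- caliper: Bystander: steel vernier caliper lying on the bench, 195 mm long along its y, 70 mm wide, 12 mm high; origin under its centre.
- brass_brush: Bystander: brass wire brush lying on the bench, 186 mm long along its y, 22 mm wide and high; origin under its centre.
There are look-alikes about, which are no part of the job. Leave any orange look-alike of the part that bears chuck_mid alone.

How it is judged (in metres and radians):
On the way, in this order (a step that is already met when the one before it is completed fails the run):
1. the collet chuck is out of the rack (distance of chuck_mid from where it was at the start of the episode above 0.12 m), for 0.1 s.
2. the chuck stands fully home in the socket, keys in its slots, the latch still open (horizontal distance between chuck_mid and socket_mouth below 0.003 m and z of chuck_mid in the frame of socket_mouth between -0.002 and 0.002 m and angle between chuck_mid's own z axis and vertical below 0.035 rad and value of joint latch above 0.7 rad), for 0.2 s.
At the end, for the whole second after the job is handed in: The chuck stands released and at rest in the socket: mid point within 3 mm of the mouth sideways and 2 mm in height (flange on the ring, keys in slots), axis within 2 degrees of upright; latch within 0.08 rad of its stop; the other holder within 20 mm and bystanders within 30 mm of their starts (horizontal distance between chuck_mid and socket_mouth below 0.003 m and z of chuck_mid in the frame of socket_mouth between -0.002 and 0.002 m and angle between chuck_mid's own z axis and vertical below 0.035 rad and value of joint latch below 0.08 rad and linear speed of collet_chuck below 0.02 m/s); the robot touches nothing.
It fails at once if the chuck is dropped or driven fast into the socket instead of being lowered gently (horizontal distance between chuck_mid and socket_mouth below 0.03 m and z of chuck_mid in the frame of socket_mouth below 0.065 m and linear speed of collet_chuck above 0.5 m/s).
It fails at once if the chuck is rammed against the fixture (over 60 N) (contact force between collet_chuck and fixture above 60 N).
It fails at once if the other tool holder is disturbed (moved more than 20 mm) (distance of cutter_mid from where it was at the start of the episode above 0.02 m).
It fails at once if the oil bottle, caliper or brush is knocked away (moved more than 30 mm) (distance of any of oil_bottle, caliper, brass_brush from where it was at the start of the episode above 0.03 m).
It also fails if it takes over 70 s, if anything falls off the work surface, if the arm or the gripper's body presses on something with over 40 N, if the wrist force passes 120 N, or if a joint passes its speed limit or range.

## Working session

There is one attempt and no reset: what is moved stays moved. The work goes in short steps, Python scripts to look and compute and a tool call to move; the robot and the scene stay as the last step left them, time stands still between calls to the robot, and variables do not carry over. Pictures are saved under pics/ and viewed, at most 10 in all, crops included, and the job is handed in when it is done.

Besides the shell and the picture viewer there is one more tool, called after ">>>" by a JSON object that holds its "op" and its "data". play_rows: Moves the arm, as the interface text tells. Its arguments: {"type":"object","properties":{"motion":{"type":"array","items":{"type":"array","items":{"type":"array","items":{"type":"number"}}}},"jaw":{"type":"number"},"squeeze":{"type":"number"}},"required":["motion"]}

```bash
ls; mkdir -p pics; python3 - <<'E'
from bench import sensors, optics, job, r
import cv2,json,numpy as np
s=sensors.sense();print(s)
for n in("side","top"):
    o=optics.snapshot(n);cv2.imwrite(f"pics/{n}0.png",o["pixels"][:,:,::-1]);np.savez(f"{n}0.npz",**o)
    print(n,o["mtx"].tolist(),np.round(o["R"],4).tolist(),o["t"])
o=optics.snapshot("wrist");cv2.imwrite("pics/wrist0.png",o["pixels"][:,:,::-1]);print(o["mtx"],o["T_tool_cam"]);print(r.pinch_z)
E
```

```text
pics
{'time': 0.0, 'joint_pos': array([ 5.99639585e+01,  7.51692687e+00,  8.53290324e+01,  4.00719962e-04,
        8.72611117e+01, -4.89142626e+00]), 'qd': array([0.03840183, 0.02296653, 0.10477237, 0.03861505, 0.05739522,
       0.04503475]), 'joint_efforts': array([-1.07483993e-03, -5.69400108e+01, -5.00553703e+01, -2.17443526e-04,
        1.50640908e-02,  5.03175272e-05]), 'tool_pos': array([254.62999808, 542.68576305, 230.22783364]), 'tcp_rot': array([-1.79893353e+02, -9.52847131e-03,  1.54855356e+02]), 'ft_force': array([ 0.04400165,  0.05409791, -0.40064364]), 'wrist_torque': array([-0.03245937,  0.03204181, -0.00256929]), 'grip_force': 0.0, 'finger_gap': 85.62085713037949}
side [[385.0099615730715, 0.0, 314.85284769378063], [0.0, 385.0099615730715, 193.33040252042758], [0.0, 0.0, 1.0]] [[0.8454, -0.5339, -0.0141], [-0.2563, -0.3824, -0.8877], [0.4686, 0.7541, -0.4601]] [-460.96879134  270.75567706 1079.63549422]
top [[406.37985224978337, 0.0, 317.1588046980426], [0.0, 406.37985224978337, 202.37518453004265], [0.0, 0.0, 1.0]] [[-0.0165, -0.9999, 0.0048], [-0.9822, 0.0153, -0.1874], [0.1873, -0.0078, -0.9823]] [  54.30531389  594.88644726 1288.6806507 ]
[[354.73666387   0.         318.33531987]
 [  0.         354.73666387 202.06658153]
 [  0.           0.           1.        ]] [[-5.06228272e-04 -9.56862579e-01 -2.90540442e-01  7.44905292e+01]
 [ 9.99999480e-01 -7.41764684e-04  7.00552594e-04  4.71882134e-01]
 [-8.85845201e-04 -2.90539936e-01  9.56862457e-01 -1.43296110e+02]
 [ 0.00000000e+00  0.00000000e+00  0.00000000e+00  1.00000000e+00]]
18.700000000000003
```

View pics/side0.png

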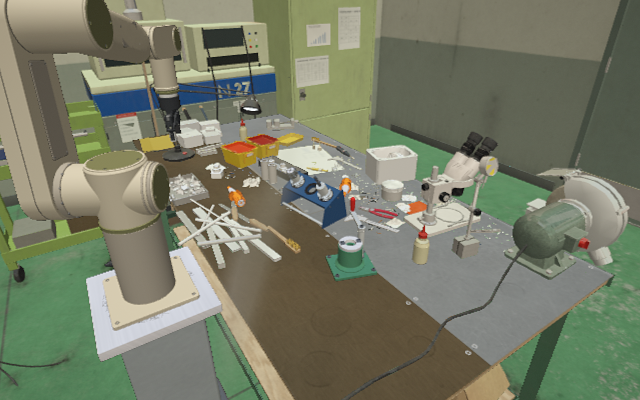

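View pics/top0.png

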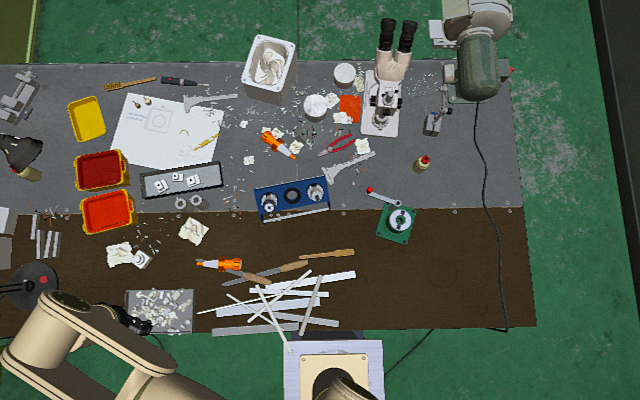

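The top view shows the blue rack at about (291,199), the green fixture at (397,222) and the red knob at (370,190). The oil bottle is at (421,163). The side view shows the rack at (318,195) and the fixture at (350,255). I'll zoom in on both.

```bash
python3 - <<'E'
import cv2,numpy as np
t=cv2.imread("pics/top0.png");s=cv2.imread("pics/side0.png")
a=cv2.resize(t[165:250,245:435],(760,340),interpolation=cv2.INTER_CUBIC)
b=cv2.resize(s[160:285,270:440],(340*1,250),interpolation=cv2.INTER_CUBIC)
b=cv2.resize(s[165:230,275:365],(360,260),interpolation=cv2.INTER_CUBIC);c=cv2.resize(s[215:280,320:420],(400,260),interpolation=cv2.INTER_CUBIC)
cv2.imwrite("pics/z1.png",np.vstack([a,np.hstack([b,c])]))  if True else 0
E
```

```text
(no output)
```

View pics/z1.png

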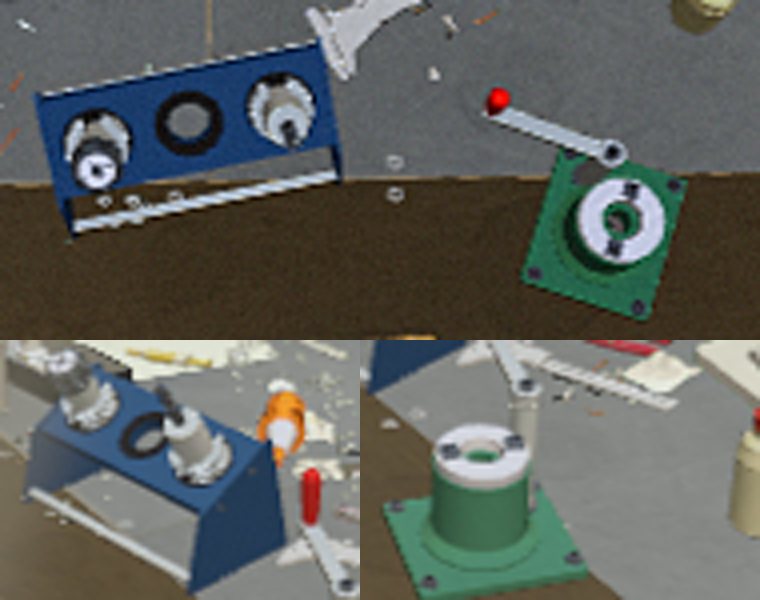

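Left pocket (+y): the chuck, with its nut face at top pixel (269,206). The cutter holder is on the right, and the middle pocket is at (292,196). The ring is at about (400.5,220), the latch pivot at (398,203) and the knob at (369.5,190).

```bash
cat > h.py <<'E'
import numpy as np, cv2
from scipy.spatial.transform import Rotation as Ro
def ray(o,uv):
    d=np.linalg.inv(o["mtx"])@np.array([*uv,1.]); R=o["R"];return -R.T@o["t"],R.T@d
def onz(o,uv,z):
    c,d=ray(o,uv);return c+d*(z-c[2])/d[2]
def two(rs):
    A=np.zeros((3,3));b=np.zeros(3)
    for c,d in rs:
        d=d/np.linalg.norm(d);P=np.eye(3)-np.outer(d,d);A+=P;b+=P@c
    return np.linalg.solve(A,b)
def wr(s,o):  # wrist cam -> R,t form
    T=np.eye(4);T[:3,:3]=Ro.from_euler('xyz',s["tcp_rot"],degrees=True).as_matrix();T[:3,3]=s["tool_pos"]
    W=np.linalg.inv(T@o["T_tool_cam"]);return dict(mtx=o["mtx"],R=W[:3,:3],t=W[:3,3])
def proj(o,X):
    p=o["mtx"]@(o["R"]@np.asarray(X,float)+o["t"]);return p[:2]/p[2]
def move(s,pos,rpy):  # shift cm in tool axes, rotvec deg
    R=Ro.from_euler('xyz',s["tcp_rot"],degrees=True);G=Ro.from_euler('xyz',rpy,degrees=True)
    return np.round(R.inv().apply(np.array(pos)-s["tool_pos"])/10,2),np.round((R.inv()*G).as_rotvec(degrees=True),2)
E
python3 - <<'E'
from h import *
T=dict(np.load("top0.npz"));S=dict(np.load("side0.npz"))
f=lambda x,y:(245+x/4,165+y/4)
def g(x,y): return (275+x/4,165+(y-340)/4)
def k(x,y): return (320+(x-360)/4,215+(y-340)/4)
np.set_printoptions(precision=1,suppress=True)
print("ring",onz(T,f(622,221),88),onz(S,k(484,452),88))
print("keys",onz(T,f(632,188),95),onz(T,f(614,247),95))
print("pivot",onz(T,f(612,151),120),onz(S,k(528,384),120))
print("knob",onz(T,f(498,98),165))
print("midpocket",onz(T,f(189,124),95),onz(S,g(147,435),95))
print("noseface",two([ray(T,f(97,168)),ray(S,g(62,357))]))
print("backedge",onz(T,f(40,97),118),onz(T,f(320,42),118));print("bar",onz(T,f(75,228),10),onz(T,f(335,177),10))
E
```

```text
ring [ 527.1 -221.1   88. ] [ 527.7 -226.3   88. ]
keys [ 552.6 -229.1   95. ] [ 505.4 -212.1   95. ]
pivot [ 578.3 -209.5  120. ] [ 578.8 -210.7  120. ]
knob [ 612.5 -115.   165. ]
midpocket [610.4 124.9  95. ] [610.6 122.3  95. ]
noseface [563.6 191.7 159.5]
backedge [629.3 241.7 118. ] [670.9  18.8 118. ]
bar [539.5 226.6  10. ] [580.    5.2  10. ]
```

```bash
cat > plan.py <<'E'
from h import *
import sys
from bench import sensors
# usage: plan.py x y z r p y nrows -> increments per row along line / geodesic
v=list(map(float,sys.argv[1:]));s=sensors.sense()
m,w=move(s,v[:3],v[3:6]);print("t",s["time"],s["tool_pos"].round(1),s["tcp_rot"].round(2),"F",s["ft_force"].round(1),"gap",round(s["finger_gap"],1),"q",s["joint_pos"].round(0));print("total",m,w)
n=v[6]; R=Ro.from_euler('xyz',s["tcp_rot"],degrees=True)
w0=w/n;d=(np.array(v[:3])-s["tool_pos"])/n/10
k=0
while k<n:   # successive calls of 5 rows
    Rk=R*Ro.from_rotvec(w0*k,degrees=True);L=Rk.inv().apply(d)
    print([[*np.round(L*i,2),*np.round(w0*i,2)] for i in range(1,int(min(5,n-k))+1)] if 0 else (np.round(L,3),np.round(w0,3)));k+=5
E
python3 plan.py 519 183.5 234 180 -30 10.5 20
```

```text
t 0.15 [254.7 542.8 230.5] [-1.7992e+02 -1.0000e-02  1.5486e+02] F [0.2 0.4 0. ] gap 85.3 q [60.  8. 85. -0. 87. -5.]
total [-39.19 -21.29  -0.33] [-37.6   12.18 140.17]
(array([-1.96 , -1.065, -0.016]), array([-1.88 ,  0.609,  7.008]))
(array([-2.205,  0.272, -0.198]), array([-1.88 ,  0.609,  7.008]))
(array([-1.63 ,  1.515, -0.152]), array([-1.88 ,  0.609,  7.008]))
(array([-0.459,  2.18 ,  0.104]), array([-1.88 ,  0.609,  7.008]))
```

>>> {"op": "play_rows", "data": {"motion": [[[-1.96,-1.06,-0.02,-1.9,0.6,7.0],[-3.92,-2.13,-0.03,-3.8,1.2,14.0],[-5.88,-3.2,-0.05,-5.6,1.8,21.0],[-7.84,-4.26,-0.06,-7.5,2.4,28.0],[-9.8,-5.33,-0.08,-9.4,3.0,35.0]]], "jaw": 1}}

```text
time: 0.65
tool_pos: [321.4, 452.3, 231.7]
tcp_rot: [172.0, -5.6, 119.9]
ft_force: [0.1, -0.1, 0.2]
finger_gap: 85.5
grip_force: 0.0
```

>>> {"op": "play_rows", "data": {"motion": [[[-2.2,0.27,-0.2,-1.9,0.6,7.0],[-4.41,0.54,-0.4,-3.8,1.2,14.0],[-6.6,0.82,-0.6,-5.6,1.8,21.0],[-8.82,1.09,-0.79,-7.5,2.4,28.0],[-11.0,1.36,-1.0,-9.4,3.0,35.0]]]}}

```text
time: 1.15
tool_pos: [387.4, 362.7, 232.8]
tcp_rot: [168.6, -14.8, 85.4]
ft_force: [0.3, 0.5, 0.1]
finger_gap: 85.3
grip_force: 0.0
```

>>> {"op": "play_rows", "data": {"motion": [[[-1.63,1.51,-0.15,-1.9,0.6,7.0],[-3.26,3.03,-0.3,-3.8,1.2,14.0],[-4.9,4.54,-0.46,-5.6,1.8,21.0],[-6.52,6.06,-0.6,-7.5,2.4,28.0],[-8.15,7.57,-0.76,-9.4,3.0,35.0]]]}}

```text
time: 1.65
tool_pos: [453.4, 273.0, 233.8]
tcp_rot: [171.3, -24.1, 49.4]
ft_force: [0.8, 0.1, -0.4]
finger_gap: 85.1
grip_force: 0.0
```

```bash
python3 plan.py 519 183.5 234 180 -30 10.5 6
```

```text
t 1.65 [453.4 273.  233.8] [171.31 -24.14  49.4 ] F [ 0.8  0.1 -0.4] gap 85.1 q [ 24. -30. 121.   2.  63.  66.]
total [-2.29 10.84  0.59] [-9.29  2.99 34.87]
(array([-0.382,  1.806,  0.099]), array([-1.548,  0.498,  5.812]))
(array([0.528, 1.738, 0.347]), array([-1.548,  0.498,  5.812]))
```

>>> {"op": "play_rows", "data": {"motion": [[[-0.46,2.17,0.12,-1.9,0.6,7.0],[-0.92,4.34,0.24,-3.7,1.2,14.0],[-1.37,6.5,0.36,-5.6,1.8,21.0],[-1.83,8.67,0.47,-7.4,2.4,28.0],[-2.29,10.84,0.59,-9.3,3.0,34.9]]]}}

```text
time: 2.15
tool_pos: [519.4, 183.9, 234.2]
tcp_rot: [-180.0, -30.0, 10.5]
ft_force: [0.2, -0.4, -0.3]
finger_gap: 85.3
grip_force: 0.0
```

```bash
python3 - <<'E'
from h import *
from bench import sensors,optics
import pickle
s=sensors.sense();o=optics.snapshot("wrist");pickle.dump((s,o),open("w1.pkl","wb"))
im=o["pixels"][:,:,::-1].copy();cv2.imwrite("pics/w1.png",im)
print(s["tool_pos"],s["tcp_rot"],s["joint_pos"].round())
W=wr(s,o);print(proj(W,[568.5,192.3,147]),proj(W,[562.5,191.2,158.5]),proj(W,[596.8,197.5,95]))
E
```

```text
[519.43861911 183.90553067 234.16499236] [-179.98418621  -30.01957999   10.47053764] [ 16. -29. 122.  -3.  57.  97.]
[320.3885579  203.42600915] [320.46901957 208.36273678] [320.09268376 184.77479434]
```

View pics/w1.png

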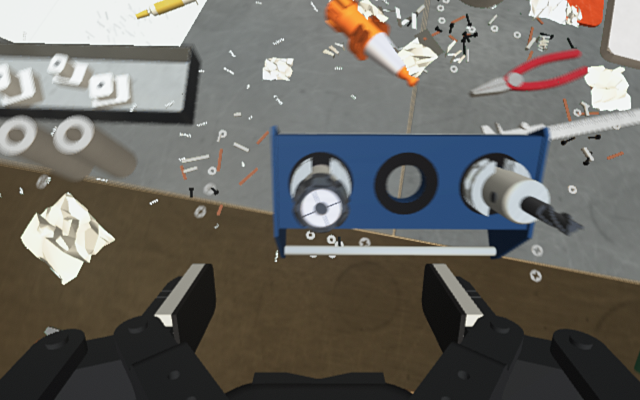

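The nose face is at (320,209), against a prediction of (320.5,208). The estimate is good, so I go straight in along the axis.

```bash
python3 plan.py 579.8 194.4 127.1 180 -30 10.5 6
```

```text
t 2.2 [520.6 182.2 234.1] [-179.93  -30.07    9.98] F [-0.4 -1.3  0.6] gap 85.8 q [ 16. -29. 122.  -3.  57.  97.]
total [-0.13 -0.16 12.29] [ 0.19 -0.07 -0.45]
(array([-0.021, -0.027,  2.048]), array([ 0.032, -0.012, -0.075]))
(array([-0.019, -0.022,  2.048]), array([ 0.032, -0.012, -0.075]))
```

>>> {"op": "play_rows", "data": {"motion": [[[0,0,3.0,0,0,0],[0,0,6.0,0,0,0],[0,0,8.5,0,0,0],[0,0,10.5,0,0,0],[0,0,12.3,0,0,0]]]}}

```text
time: 2.7
tool_pos: [579.3, 196.3, 126.2]
tcp_rot: [179.9, -29.9, 10.9]
ft_force: [-0.5, -0.7, 0.5]
finger_gap: 85.5
grip_force: 0.0
```

>>> {"op": "play_rows", "data": {"motion": [[[0,0,0,0,0,0],[0,0,0,0,0,0],[0,0,0,0,0,0],[0,0,0,0,0,0],[0,0,0,0,0,0]]], "jaw": 0, "squeeze": 60}}

```text
time: 3.2
tool_pos: [580.1, 196.2, 129.7]
tcp_rot: [179.9, -30.1, 10.8]
ft_force: [-5.6, -3.5, 5.1]
finger_gap: 39.8
grip_force: 59.8
```

>>> {"op": "play_rows", "data": {"motion": [[[0,0,0,0,0,0],[0,0,0,0,0,0],[0,0,0,0,0,0]]]}}

```text
time: 3.5
tool_pos: [580.1, 196.2, 129.6]
tcp_rot: [179.9, -30.1, 10.8]
ft_force: [-5.9, -3.0, 6.2]
finger_gap: 39.8
grip_force: 59.8
```

>>> {"op": "play_rows", "data": {"motion": [[[0,0,-0.5,0,0,0],[0,0,-1.5,0,0,0],[0,0,-3.0,0,0,0],[0,0,-5.0,0,0,0],[0,0,-7.5,0,0,0]]], "squeeze": 90}}

```text
time: 4.0
tool_pos: [540.8, 188.9, 191.8]
tcp_rot: [179.9, -29.8, 10.8]
ft_force: [-0.0, 0.5, -6.0]
finger_gap: 39.0
grip_force: 91.2
```

>>> {"op": "play_rows", "data": {"motion": [[[0,0,-3.0,0,0,0],[0,0,-6.0,0,0,0],[0,0,-8.5,0,0,0],[0,0,-10,0,0,0],[0,0,-10,0,0,0]]]}}

```text
time: 4.5
tool_pos: [493.5, 180.3, 282.6]
tcp_rot: [180.0, -30.2, 10.8]
ft_force: [0.5, -0.3, -4.2]
finger_gap: 39.0
grip_force: 91.4
```

```bash
python3 - <<'E'
from h import *
from bench import sensors,optics
import pickle
T=optics.snapshot("top");S=optics.snapshot("side");s=sensors.sense();o=optics.snapshot("wrist");pickle.dump((s,o,T,S),open("w2.pkl","wb"))
c=lambda im:im["pixels"][:,:,::-1]
z=np.hstack([cv2.resize(c(T)[150:230,230:330],(400,320),interpolation=2),cv2.resize(c(S)[120:200,270:370],(400,320),interpolation=2)])
w=cv2.resize(c(o)[120:400,120:520],(400,280))
cv2.imwrite("pics/z2.png",np.vstack([z,np.hstack([w,w*0])]))
E
python3 plan.py 512 -170 270 180 0 -18 20
```

```text
t 4.65 [493.1 179.9 278. ] [179.92 -29.9   10.82] F [ 0.4  0.2 -6.5] gap 39.0 q [ 16. -35. 122.  -3.  64.  96.]
total [-4.48 34.73 -1.6 ] [ -7.44 -29.28  28.13]
(array([-0.224,  1.736, -0.08 ]), array([-0.372, -1.464,  1.406]))
(array([-0.015,  1.753, -0.008]), array([-0.372, -1.464,  1.406]))
(array([0.202, 1.741, 0.037]), array([-0.372, -1.464,  1.406]))
(array([0.419, 1.701, 0.053]), array([-0.372, -1.464,  1.406]))
```

View pics/z2.png

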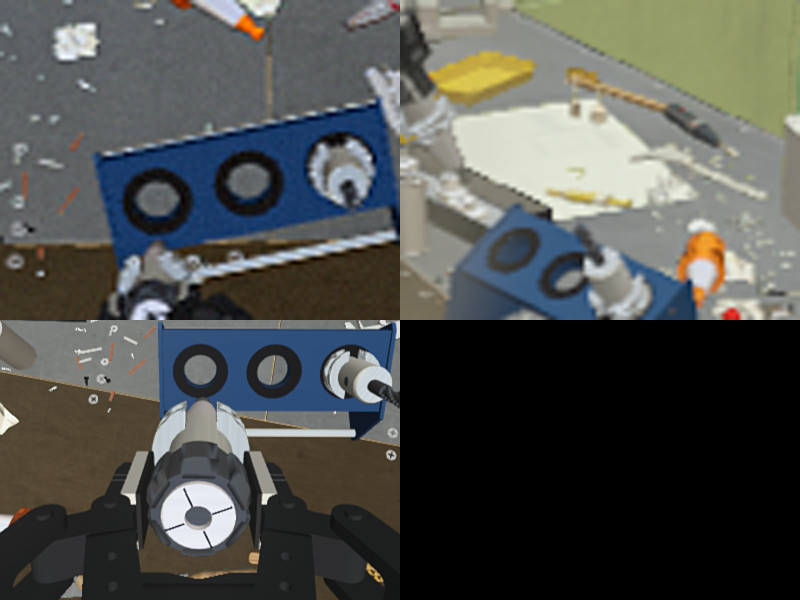

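The pictures show the chuck held cleanly, its nose at crop (198,513), and the cutter still in its pocket. Next I move behind the fixture and look.

```bash
python3 plan.py 455 -200 290 180 0 -17.5 15; python3 - <<'E'
from h import *
import pickle
s,o,T,S=pickle.load(open("w2.pkl","rb"))
K=o["mtx"];M=o["T_tool_cam"]
d=M[:3,:3]@np.linalg.inv(K)@np.array([318,313,1.]);c=M[:3,3]
for z in(-30,-34,-38): print(z,(c+d*(z-c[2])/d[2]).round(1))
E
```

```text
t 4.65 [493.1 179.9 278. ] [179.92 -29.9   10.82] F [ 0.4  0.2 -6.5] gap 39.0 q [ 16. -35. 122.  -3.  64.  96.]
total [-8.83 36.61 -6.4 ] [ -7.31 -29.31  27.64]
(array([-0.588,  2.441, -0.427]), array([-0.487, -1.954,  1.843]))
(array([-0.245,  2.523, -0.249]), array([-0.487, -1.954,  1.843]))
(array([ 0.131,  2.54 , -0.131]), array([-0.487, -1.954,  1.843]))
-30 [ -2.7  -0.9 -30. ]
-34 [  0.   -0.9 -34. ]
-38 [  2.8  -0.8 -38. ]
```

>>> {"op": "play_rows", "data": {"motion": [[[-0.59,2.44,-0.43,-0.5,-2.0,1.8],[-1.18,4.88,-0.85,-1.0,-3.9,3.7],[-1.76,7.32,-1.28,-1.5,-5.9,5.5],[-2.35,9.76,-1.71,-1.9,-7.8,7.4],[-2.94,12.2,-2.13,-2.4,-9.8,9.2]]]}}

```text
time: 5.15
tool_pos: [480.4, 52.4, 281.5]
tcp_rot: [-178.2, -19.8, 0.7]
ft_force: [0.6, -1.1, -5.6]
finger_gap: 39.1
grip_force: 92.0
```

>>> {"op": "play_rows", "data": {"motion": [[[-0.24,2.52,-0.25,-0.5,-2.0,1.8],[-0.49,5.05,-0.5,-1.0,-3.9,3.7],[-0.73,7.57,-0.75,-1.5,-5.9,5.5],[-0.98,10.1,-1.0,-1.9,-7.8,7.4],[-1.22,12.6,-1.25,-2.4,-9.8,9.2]]]}}

```text
time: 5.65
tool_pos: [468.0, -74.3, 285.6]
tcp_rot: [-178.2, -9.7, -8.5]
ft_force: [0.3, -0.4, -5.1]
finger_gap: 39.0
grip_force: 92.0
```

```bash
python3 plan.py 455 -200 290 180 0 -17.5 5
```

```text
t 5.65 [468.  -74.3 285.6] [-178.24   -9.74   -8.47] F [ 0.3 -0.4 -5.1] gap 39.0 q [-18. -24. 108.   3.  86.  81.]
total [ 0.64 12.61 -0.73] [-2.52 -9.58  9.15]
(array([ 0.128,  2.522, -0.146]), array([-0.504, -1.916,  1.83 ]))
```

>>> {"op": "play_rows", "data": {"motion": [[[0.13,2.52,-0.15,-0.5,-1.9,1.8],[0.26,5.04,-0.29,-1.0,-3.8,3.7],[0.38,7.57,-0.44,-1.5,-5.7,5.5],[0.51,10.1,-0.58,-2.0,-7.7,7.3],[0.64,12.6,-0.73,-2.5,-9.6,9.1]]]}}

```text
time: 6.15
tool_pos: [455.4, -199.9, 290.0]
tcp_rot: [-180.0, 0.0, -17.4]
ft_force: [0.0, -0.9, -5.7]
finger_gap: 39.3
grip_force: 92.0
```

>>> {"op": "play_rows", "data": {"motion": [[[0,0,0,0,0,0],[0,0,0,0,0,0]]]}}

```text
time: 6.35
tool_pos: [455.6, -199.0, 290.0]
tcp_rot: [-179.9, -0.1, -17.4]
ft_force: [-0.5, -0.0, -5.3]
finger_gap: 38.8
grip_force: 92.2
```

```bash
python3 - <<'E'
from h import *
from bench import sensors,optics
import pickle
s=sensors.sense();o=optics.snapshot("wrist");T=optics.snapshot("top");S=optics.snapshot("side");pickle.dump((s,o,T,S),open("w3.pkl","wb"))
print(s["time"],s["tool_pos"],s["tcp_rot"])
c=lambda im:im["pixels"][:,:,::-1]
W=wr(s,o);print(proj(W,[527.3,-222.5,88]))
z=np.hstack([cv2.resize(c(o)[30:180,220:420],(800,600),interpolation=2)]);cv2.imwrite("pics/z3.png",cv2.resize(c(o)[0:400,120:520],(600,600),interpolation=2))
E
```

```text
6.35 [ 455.59220301 -198.97154954  289.98486013] [-1.79913170e+02 -5.64849958e-02 -1.73938980e+01]
[320.65014843  92.62541674]
```

View pics/z3.png

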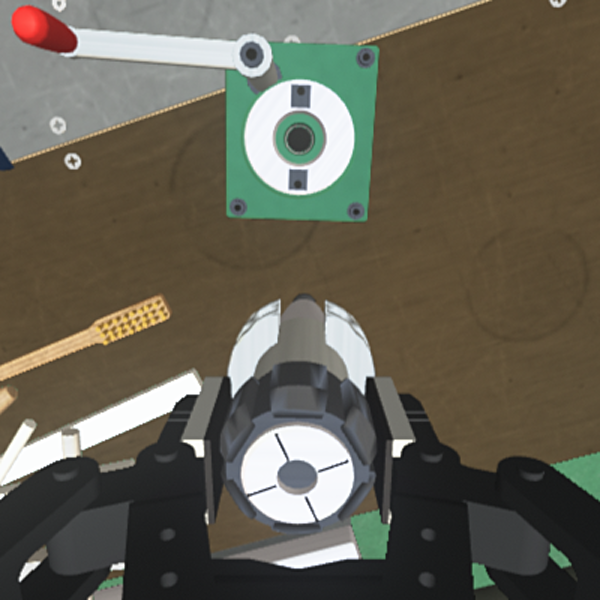

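The wrist view shows the ring centre at crop (300,136.5), which is full-image (320,91), and the keys at (300,95) and (298,179). The fixture's yaw is therefore about 1.5° clockwise of the tool. The chuck's nose is at (297,476), its tail tip at (302,294) and its slot centre at (303,300).

```bash
python3 - <<'E'
from h import *
import pickle
from scipy.optimize import least_squares
s,o,T,S=pickle.load(open("w3.pkl","rb"))
K=o["mtx"];M=o["T_tool_cam"];print(M.round(4))
P=lambda X:(lambda p:p[:2]/p[2])(K@(np.linalg.inv(M)@np.array([*X,1]))[:3])
f=lambda u,v:np.array([120+u/1.5,v/1.5])
q=lambda p:[P((p[0],p[1],p[2]-72))-f(297,476),P((p[0]+6,p[3],p[2]+72))-f(302,294)]
r=least_squares(lambda p:np.concatenate(q(p)),[0,0,38,0]);print("x,ynose,h,ytail",r.x,r.fun)
W=wr(s,o);g=lambda u,v,z:onz(W,f(u,v),z)
print("ring",g(300,136.5,88),"keys",g(300,95,95),g(298,179,95),"piv",g(252,53,120), "knobtop",g(33,25,165))
a=g(300,95,95)-g(298,179,95);print(np.degrees(np.arctan2(a[1],a[0])))
a=g(227,217,5)-g(367,221,5);print(np.degrees(np.arctan2(-a[0],a[1])))
# ring by mask
im=o["pixels"].astype(int);m=((im.min(2)>170)).astype(np.uint8);m[:45]=0;m[135:]=0;m[:,:275]=0;m[:,365:]=0
cs,_=cv2.findContours(m,cv2.RETR_EXTERNAL,cv2.CHAIN_APPROX_NONE);c=max(cs,key=cv2.contourArea);e=cv2.fitEllipse(c);print(e,onz(W,e[0],88))
E
```

```text
[[-5.000000e-04 -9.569000e-01 -2.905000e-01  7.372640e+01]
 [ 1.000000e+00 -2.000000e-04 -1.000000e-03 -5.259000e-01]
 [ 9.000000e-04 -2.905000e-01  9.569000e-01 -1.432949e+02]
 [ 0.000000e+00  0.000000e+00  0.000000e+00  1.000000e+00]]
x,ynose,h,ytail [-5.85076613 -0.79237387 42.81252642  1.47612079] [4.32009983e-12 1.87583282e-12 3.97903932e-13 1.76214598e-12]
ring [ 528.85857821 -222.35315482   88.        ] keys [ 551.2566724  -229.33334254   95.        ] [ 505.14488937 -213.63119258   95.        ] piv [ 577.30946614 -210.32347277  120.        ] knobtop [ 610.8747533  -120.40318333  165.        ]
-18.80491991284141
-19.035682848825573
((319.12701416015625, 91.02719116210938), (72.36927032470703, 76.0548095703125), 0.8817477226257324) [ 529.078446  -221.5720704   88.       ]
```

```bash
python3 plan.py 530.2 -222.4 225 180 0 -18 5
```

```text
t 6.5 [ 455.7 -198.   291.2] [-1.7994e+02 -1.6000e-01 -1.7290e+01] F [ 0.1  0.  -5.8] gap 38.8 q [-29. -10.  96.   0.  94.  78.]
total [7.82 0.12 6.64] [-0.06 -0.16  0.71]
(array([1.565, 0.024, 1.328]), array([-0.012, -0.032,  0.142]))
```

>>> {"op": "play_rows", "data": {"motion": [[[2.6,0,0.5,0,0,0.2],[5.2,0,1.5,0,0,0.4],[7.0,0,3.5,0,0,0.6],[7.8,0,5.5,0,0,0.6],[7.8,0,6.5,0,0,0.6]]]}}

```text
time: 7.0
tool_pos: [530.2, -220.8, 224.6]
tcp_rot: [-179.9, -0.0, -17.9]
ft_force: [-0.6, 0.4, -5.7]
finger_gap: 39.1
grip_force: 92.4
```

>>> {"op": "play_rows", "data": {"motion": [[[0,0,0,0,0,0],[0,0,0,0,0,0]]]}}

```text
time: 7.2
tool_pos: [530.1, -221.6, 227.8]
tcp_rot: [-180.0, -0.2, -17.9]
ft_force: [-0.5, 0.2, -4.2]
finger_gap: 38.8
grip_force: 92.4
```

```bash
python3 - <<'E'
from h import *
from bench import sensors,optics
import pickle
s=sensors.sense();o=optics.snapshot("wrist");T=optics.snapshot("top");S=optics.snapshot("side");pickle.dump((s,o,T,S),open("w4.pkl","wb"))
print(s["time"],s["tool_pos"],s["tcp_rot"],s["ft_force"])
c=lambda im:im["pixels"][:,:,::-1]
print(proj(S,[528.3,-221.8,88]),proj(S,[528.3,-221.8,118]))
a=cv2.resize(c(S)[170:270,300:400],(500,500),interpolation=2);b=cv2.resize(c(o)[100:350,220:420],(300,375),interpolation=2)
z=np.zeros((500,800,3),np.uint8);z[:,:500]=a;z[:375,500:]=b;cv2.imwrite("pics/z4.png",z)
E
```

```text
7.2 [ 530.11304993 -221.61283017  227.8250362 ] [-179.97032334   -0.21509971  -17.91588945] [-0.46883176  0.24339067 -4.23872568]
[350.22801464 242.19050208] [350.5224725  233.52628559]
```

View pics/z4.png

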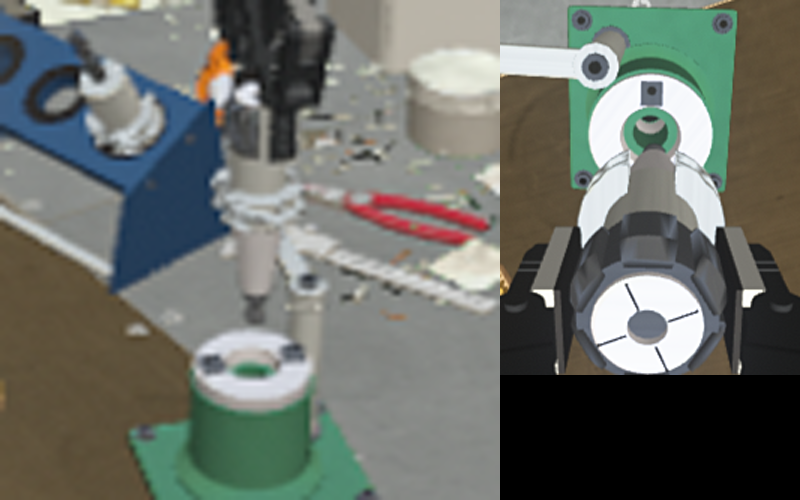

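Side view: the tail at crop (255,315) is 0.5–1 px right of the ring axis (251,361), which is about 1.5 mm. The wrist view shows the tail at (655,152) and the hole centre at about (652,130). The chuck is upright and needs only a small correction before it goes down.

>>> {"op": "play_rows", "data": {"motion": [[[-0.15,-0.1,0.8,0,0,0],[-0.15,-0.1,2.0,0,0,0],[-0.15,-0.1,3.2,0,0,0],[-0.15,-0.1,4.4,0,0,0],[-0.15,-0.1,5.0,0,0,0]]]}}

```text
time: 7.85
tool_pos: [528.3, -220.1, 174.4]
tcp_rot: [-179.9, -0.0, -17.9]
ft_force: [-0.3, -0.4, -5.9]
finger_gap: 39.0
grip_force: 92.4
```

>>> {"op": "play_rows", "data": {"motion": [[[0,0,0.5,0,0,0],[0,0,1.0,0,0,0],[0,0,1.5,0,0,0],[0,0,2.0,0,0,0],[0,0,2.5,0,0,0]]]}}

```text
time: 8.35
tool_pos: [529.6, -220.7, 152.0]
tcp_rot: [-180.0, -0.2, -17.9]
ft_force: [0.4, 0.5, -4.9]
finger_gap: 38.8
grip_force: 92.4
```

>>> {"op": "play_rows", "data": {"motion": [[[0,0,0.3,0,0,0],[0,0,0.6,0,0,0],[0,0,0.9,0,0,0],[0,0,1.1,0,0,0],[0,0,1.1,0,0,0]]]}}

```text
time: 8.85
tool_pos: [529.3, -220.5, 140.7]
tcp_rot: [-180.0, -0.2, -17.9]
ft_force: [-0.5, 0.1, -5.7]
finger_gap: 39.0
grip_force: 92.4
```

>>> {"op": "play_rows", "data": {"motion": [[[0,0,0.2,0,0,0],[0,0,0.4,0,0,0],[0,0,0.6,0,0,0],[0,0,0.7,0,0,0],[0,0,0.7,0,0,0]]]}}

```text
time: 9.35
tool_pos: [529.6, -220.7, 134.0]
tcp_rot: [-180.0, -0.2, -17.9]
ft_force: [0.9, -0.8, -5.5]
finger_gap: 39.0
grip_force: 92.4
```

>>> {"op": "play_rows", "data": {"motion": [[[0,0,0.1,0,0,0],[0,0,0.2,0,0,0],[0,0,0.3,0,0,0],[0,0,0.4,0,0,0],[0,0,0.4,0,0,0]]]}}

```text
time: 9.85
tool_pos: [529.7, -220.8, 130.2]
tcp_rot: [-180.0, -0.2, -17.9]
ft_force: [1.0, -1.2, -5.2]
finger_gap: 38.9
grip_force: 92.4
```

>>> {"op": "play_rows", "data": {"motion": [[[0,0,0.1,0,0,0],[0,0,0.2,0,0,0],[0,0,0.3,0,0,0],[0,0,0.3,0,0,0]]]}}

```text
time: 10.25
tool_pos: [529.9, -221.0, 127.3]
tcp_rot: [-180.0, -0.2, -18.0]
ft_force: [3.1, -2.9, -3.9]
finger_gap: 38.9
grip_force: 92.4
```

>>> {"op": "play_rows", "data": {"motion": [[[0,0,0.1,0,0,0],[0,0,0.2,0,0,0],[0,0,0.2,0,0,0],[0,0,0.2,0,0,0]]]}}

```text
time: 10.65
tool_pos: [530.4, -221.2, 126.7]
tcp_rot: [-180.0, -0.3, -17.9]
ft_force: [1.5, -2.8, 5.9]
finger_gap: 38.6
grip_force: 93.9
```

>>> {"op": "play_rows", "data": {"motion": [[[0,0,0.1,0,0,0],[0,0,0.2,0,0,0],[0,0,0.2,0,0,0],[0,0,0.2,0,0,0]]]}}

```text
time: 11.05
tool_pos: [530.8, -221.4, 126.6]
tcp_rot: [180.0, -0.4, -17.9]
ft_force: [-4.2, -0.2, 17.7]
finger_gap: 38.9
grip_force: 95.1
```

```bash
python3 - <<'E'
from h import *
from bench import sensors,optics
import pickle
s=sensors.sense();o=optics.snapshot("wrist");S=optics.snapshot("side")
print(s["time"],s["tool_pos"],s["tcp_rot"],s["ft_force"],s["wrist_torque"])
c=lambda im:im["pixels"][:,:,::-1]
a=cv2.resize(c(S)[180:270,310:400],(500,500),interpolation=2);b=cv2.resize(c(o)[100:350,220:420],(300,375),interpolation=2)
z=np.zeros((500,800,3),np.uint8);z[:,:500]=a;z[:375,500:]=b;cv2.imwrite("pics/z5.png",z)
E
```

```text
11.05 [ 530.8477079  -221.44819798  126.61272866] [179.98737156  -0.40437024 -17.93767361] [-4.16246671 -0.17226064 17.66477223] [0.2930647  0.70485915 0.19014982]
```

View pics/z5.png

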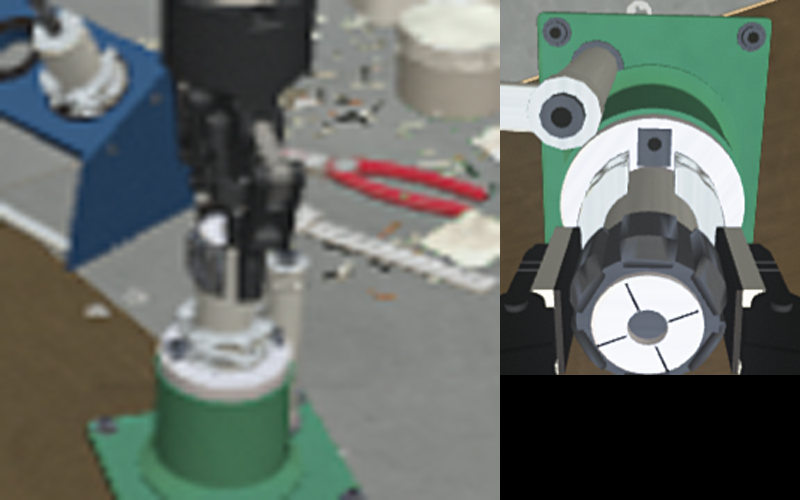

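The key sits centred in the slot (654,148), the flange is flush on the ring, and z stopped firmly at 126.6. I relieve the force, release and retreat.

>>> {"op": "play_rows", "data": {"motion": [[[0,0,-0.15,0,0,0],[0,0,-0.25,0,0,0],[0,0,-0.25,0,0,0]]]}}

```text
time: 11.45
tool_pos: [530.3, -221.2, 126.7]
tcp_rot: [-180.0, -0.3, -18.0]
ft_force: [1.2, -3.5, 6.6]
finger_gap: 39.2
grip_force: 93.2
```

>>> {"op": "play_rows", "data": {"motion": [[[0,0,0,0,0,0],[0,0,0,0,0,0],[0,0,0,0,0,0],[0,0,0,0,0,0],[0,0,0,0,0,0]]], "jaw": 1}}

```text
time: 11.95
tool_pos: [529.4, -220.4, 125.2]
tcp_rot: [-180.0, -0.1, -17.9]
ft_force: [0.0, -0.0, 0.3]
finger_gap: 85.6
grip_force: 0.0
```

>>> {"op": "play_rows", "data": {"motion": [[[0,0,-1,0,0,0],[0,0,-3,0,0,0],[0,0,-5.5,0,0,0],[0,0,-8.5,0,0,0],[0,0,-11.5,0,0,0]]]}}

```text
time: 12.45
tool_pos: [529.0, -220.5, 242.4]
tcp_rot: [-180.0, -0.2, -17.9]
ft_force: [0.8, 0.3, 0.0]
finger_gap: 85.6
grip_force: 0.0
```

>>> {"op": "play_rows", "data": {"motion": [[[-1,0,0,0,0,0],[-3,0,0,0,0,0],[-5.5,0,0,0,0,0],[-6.5,0,0,0,0,0],[-6.5,0,0,0,0,0]]], "jaw": 0}}

```text
time: 12.95
tool_pos: [466.6, -200.3, 240.6]
tcp_rot: [-180.0, -0.2, -18.0]
ft_force: [0.8, -0.6, -0.3]
finger_gap: 12.1
grip_force: 0.0
```

```bash
python3 - <<'E'
from h import *
from bench import sensors,optics
import pickle
s=sensors.sense();o=optics.snapshot("wrist");T=optics.snapshot("top");S=optics.snapshot("side");pickle.dump((s,o,T,S),open("w6.pkl","wb"))
print(s["time"],s["tool_pos"],s["tcp_rot"],s["ft_force"],s["finger_gap"],s["joint_pos"].round())
c=lambda im:im["pixels"][:,:,::-1]
W=wr(s,o);p=np.array([528.3,-221.8,0])
print("home nose proj",proj(W,p+[0,0,160]),"mid-flange top",proj(W,p+[0,0,106]))
hs=cv2.cvtColor(o["pixels"],cv2.COLOR_RGB2HSV);m=((hs[...,0]<6)|(hs[...,0]>174))&(hs[...,1]>180)&(hs[...,2]>90)
n,l,st,ce=cv2.connectedComponentsWithStats(m.astype(np.uint8))
for i in range(1,n):
    if st[i,4]>60: print(st[i],ce[i],onz(W,ce[i],142.5))
cv2.imwrite("pics/z6.png",c(o))
E
```

```text
12.95 [ 466.64457129 -200.32427762  240.62825249] [-179.96923838   -0.21958725  -17.96068181] [ 0.79009651 -0.57954031 -0.30716804] 12.145066714068843 [-29.  -7.  99.   0.  88.  79.]
home nose proj [321.9060791  109.30943887] mid-flange top [321.32028592 106.7155657 ]
[ 88   7  58  35 990] [114.9010101   24.46161616] [ 615.6378071  -115.44128414  142.5       ]
```

View pics/z6.png

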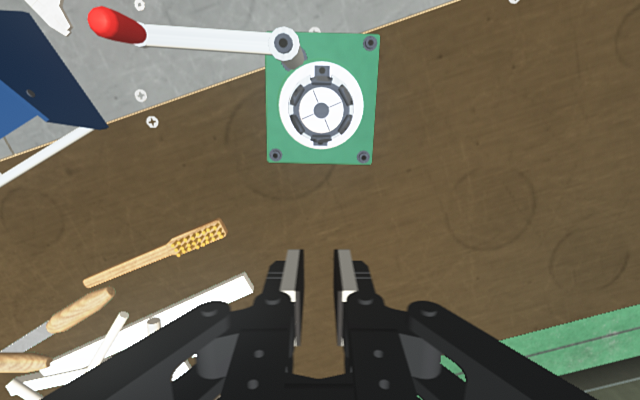

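The chuck stands alone and upright, its nose at (321,109) as predicted, with keys visible in both slots. The latch knob is at (115,24), which works out to about (615,-116) mm, an opening of about 1.63 rad. I'll grip the knob and swing it, going to a hover above it first.

```bash
python3 plan.py 615 -116.5 240 180 0 67.7 15
```

```text
t 13.1 [ 467.9 -200.8  240.5] [-179.97   -0.23  -17.95] F [ 0.8 -0.7  0.3] gap -0.2 q [-29.  -7.  99.   0.  88.  79.]
total [ 11.39 -12.56   0.11] [  0.15  -0.21 -85.65]
(array([ 0.76 , -0.837,  0.007]), array([ 0.01 , -0.014, -5.71 ]))
(array([ 1.067, -0.372,  0.006]), array([ 0.01 , -0.014, -5.71 ]))
(array([1.115, 0.183, 0.005]), array([ 0.01 , -0.014, -5.71 ]))
```

>>> {"op": "play_rows", "data": {"motion": [[[0.76,-0.84,0,0,0,-5.7],[1.52,-1.67,0,0,0,-11.4],[2.28,-2.51,0,0,0,-17.1],[3.04,-3.35,0,0,0,-22.8],[3.8,-4.18,0,0,0,-28.5]]], "jaw": 0.6, "squeeze": 25}}

```text
time: 13.6
tool_pos: [517.5, -172.4, 240.2]
tcp_rot: [179.9, -0.2, 10.8]
ft_force: [-0.3, 0.2, -0.2]
finger_gap: 51.6
grip_force: 0.0
```

>>> {"op": "play_rows", "data": {"motion": [[[1.07,-0.37,0,0,0,-5.7],[2.13,-0.74,0,0,0,-11.4],[3.2,-1.12,0,0,0,-17.1],[4.27,-1.49,0,0,0,-22.8],[5.33,-1.86,0,0,0,-28.5]]]}}

```text
time: 14.1
tool_pos: [566.5, -144.3, 240.2]
tcp_rot: [179.9, -0.1, 39.3]
ft_force: [-0.1, -0.1, 1.1]
finger_gap: 51.5
grip_force: 0.0
```

>>> {"op": "play_rows", "data": {"motion": [[[1.11,0.18,0,0,0,-5.7],[2.23,0.37,0,0,0,-11.4],[3.34,0.55,0,0,0,-17.1],[4.46,0.73,0,0,0,-22.8],[5.57,0.91,0,0,0,-28.6]]]}}

```text
time: 14.6
tool_pos: [615.5, -116.2, 240.2]
tcp_rot: [179.8, -0.0, 67.9]
ft_force: [0.8, -0.1, 0.6]
finger_gap: 51.4
grip_force: 0.0
```

```bash
python3 - <<'E'
from h import *
from bench import sensors,optics
s=sensors.sense();o=optics.snapshot("wrist")
W=wr(s,o)
hs=cv2.cvtColor(o["pixels"],cv2.COLOR_RGB2HSV);m=((hs[...,0]<6)|(hs[...,0]>174))&(hs[...,1]>180)&(hs[...,2]>90)
n,l,st,ce=cv2.connectedComponentsWithStats(m.astype(np.uint8))
for i in range(1,n):
    if st[i,4]>60: print(st[i],ce[i],onz(W,ce[i],150))
print(proj(W,[615,-116.5,165]),proj(W,[615,-116.5,150]))
E
python3 plan.py 615 -116.5 130 180 0 67.7 5
```

```text
[442   0  67  67 790] [470.28860759  31.42151899] [741.77530916 -47.70018423 150.        ]
[481   0  48  46 557] [506.35368043  19.54937163] [763.40872104 -49.51870489 150.        ]
[305 191  24  33 597] [316.63819095 207.8040201 ] [ 614.15230293 -115.88109272  150.        ]
[318.16456263 215.19072743] [318.11174119 208.15268564]
t 14.65 [ 616.4 -115.2  240.1] [ 1.7981e+02 -9.0000e-02  6.8290e+01] F [-1.2  1.  -0.2] gap 51.4 q [-15.  11.  80.   0.  88.   6.]
total [-0.19 -0.12 11.01] [ 0.19 -0.09  0.59]
(array([-0.037, -0.023,  2.202]), array([ 0.038, -0.018,  0.118]))
```

>>> {"op": "play_rows", "data": {"motion": [[[0,0,2.5,0,0,0],[0,0,5.0,0,0,0],[0,0,7.5,0,0,0],[0,0,9.5,0,0,0],[0,0,10.9,0,0,0]]]}}

```text
time: 15.15
tool_pos: [614.1, -116.4, 129.4]
tcp_rot: [180.0, -0.0, 67.6]
ft_force: [-0.1, 0.4, -0.7]
finger_gap: 51.2
grip_force: 0.0
```

>>> {"op": "play_rows", "data": {"motion": [[[0,0,0,0,0,0],[0,0,0,0,0,0],[0,0,0,0,0,0],[0,0,0,0,0,0],[0,0,0,0,0,0]]], "jaw": 0, "squeeze": 25}}

```text
time: 15.65
tool_pos: [615.5, -116.7, 133.1]
tcp_rot: [179.7, -0.1, 67.6]
ft_force: [0.9, -0.3, 0.9]
finger_gap: 15.1
grip_force: 26.3
```

```bash
cat > arc.py <<'E'
# tool-frame rows for swinging about the pivot: pivot in tool frame at (-100,y0) ; step deg per row
import numpy as np,sys
from h import *
from bench import sensors
s=sensors.sense();print(s["time"],s["tool_pos"].round(1),s["tcp_rot"].round(1),s["ft_force"].round(1),round(s["finger_gap"],1))
p=np.array([576.8,-209.9]);d=s["tool_pos"][:2]-p;print("r",np.hypot(*d),"phi",np.degrees(np.arctan2(d[1],d[0])))
for k in range(1,6):
    a=np.radians(8*k) # world ccw; tool z down => tool rotation -8k; tool y = -tangent
    print([round(10*(np.cos(a)-1),2),round(-10*np.sin(a),2),0,0,0,-8*k])
E
python3 arc.py
```

```text
15.65 [ 615.5 -116.7  133.1] [ 1.797e+02 -1.000e-01  6.760e+01] [ 0.9 -0.3  0.9] 15.1
r 100.90504338507355 phi 67.44800564121202
[np.float64(-0.1), np.float64(-1.39), 0, 0, 0, -8]
[np.float64(-0.39), np.float64(-2.76), 0, 0, 0, -16]
[np.float64(-0.86), np.float64(-4.07), 0, 0, 0, -24]
[np.float64(-1.52), np.float64(-5.3), 0, 0, 0, -32]
[np.float64(-2.34), np.float64(-6.43), 0, 0, 0, -40]
```

>>> {"op": "play_rows", "data": {"motion": [[[-0.1,-1.39,0,0,0,-8],[-0.39,-2.76,0,0,0,-16],[-0.86,-4.07,0,0,0,-24],[-1.52,-5.3,0,0,0,-32],[-2.34,-6.43,0,0,0,-40]]]}}

```text
time: 16.15
tool_pos: [546.6, -113.7, 133.0]
tcp_rot: [179.7, 0.1, 108.0]
ft_force: [-0.3, -2.2, 2.7]
finger_gap: 14.9
grip_force: 26.5
```

```bash
python3 arc.py | head -2
```

```text
16.15 [ 546.6 -113.7  133. ] [1.797e+02 1.000e-01 1.080e+02] [-0.3 -2.2  2.7] 14.9
r 100.84622058501871 phi 107.42389178584646
```

>>> {"op": "play_rows", "data": {"motion": [[[-0.1,-1.39,0,0,0,-8],[-0.39,-2.76,0,0,0,-16],[-0.86,-4.07,0,0,0,-24],[-1.52,-5.3,0,0,0,-32],[-2.34,-6.43,0,0,0,-40]]]}}

```text
time: 16.65
tool_pos: [491.7, -155.3, 133.0]
tcp_rot: [179.9, 0.2, 148.0]
ft_force: [-4.0, 2.5, 6.5]
finger_gap: 15.1
grip_force: 26.7
```

>>> {"op": "play_rows", "data": {"motion": [[[-0.02,-0.7,0,0,0,-4],[-0.1,-1.39,0,0,0,-8],[-0.2,-2.0,0,0,0,-11.5],[-0.28,-2.33,0,0,0,-13.5],[-0.28,-2.33,0,0,0,-13.5]]]}}

```text
time: 17.15
tool_pos: [481.1, -177.1, 132.9]
tcp_rot: [-180.0, 0.1, 161.2]
ft_force: [-12.1, 1.5, 11.2]
finger_gap: 15.2
grip_force: 27.2
```

```bash
python3 arc.py | head -2
```

```text
17.15 [ 481.1 -177.1  132.9] [-1.800e+02  1.000e-01  1.612e+02] [-12.1   1.5  11.2] 15.2
r 101.20040272810382 phi 161.0632621736083
```

>>> {"op": "play_rows", "data": {"motion": [[[-0.1,-0.2,0,0,0,0],[-0.2,-0.4,0,0,0,0],[-0.2,-0.5,0,0,0,0],[-0.2,-0.5,0,0,0,0]]]}}

```text
time: 17.55
tool_pos: [481.1, -177.4, 132.8]
tcp_rot: [179.6, -0.1, 161.3]
ft_force: [-14.7, 26.1, 21.8]
finger_gap: 15.1
grip_force: 28.8
```

```bash
python3 arc.py | head -2
```

```text
17.55 [ 481.1 -177.4  132.8] [ 1.796e+02 -1.000e-01  1.613e+02] [-14.7  26.1  21.8] 15.1
r 101.08993532732748 phi 161.21852553403025
```

The latch is against its stop (force rises, no movement). I relax, open and retreat.

>>> {"op": "play_rows", "data": {"motion": [[[0,0.15,0,0,0,0],[0,0.3,0,0,0,0],[0,0.3,0,0,0,0]]]}}

```text
time: 17.85
tool_pos: [481.2, -177.2, 132.8]
tcp_rot: [179.9, -0.1, 161.2]
ft_force: [-19.8, 12.2, 19.8]
finger_gap: 15.1
grip_force: 28.1
```

>>> {"op": "play_rows", "data": {"motion": [[[0,0,0,0,0,0],[0,0,0,0,0,0],[0,0,0,0,0,0],[0,0,0,0,0,0]]], "jaw": 0.45}}

```text
time: 18.25
tool_pos: [483.5, -179.4, 131.6]
tcp_rot: [180.0, 0.2, 161.1]
ft_force: [-0.7, -0.1, -0.4]
finger_gap: 38.5
grip_force: 0.0
```

>>> {"op": "play_rows", "data": {"motion": [[[0,0,-1,0,0,0],[0,0,-3,0,0,0],[0,0,-6,0,0,0],[0,0,-9,0,0,0],[0,0,-12,0,0,0]]]}}

```text
time: 18.75
tool_pos: [482.8, -179.2, 253.3]
tcp_rot: [180.0, 0.2, 161.1]
ft_force: [1.1, -1.0, -0.8]
finger_gap: 38.3
grip_force: 0.0
```

>>> {"op": "play_rows", "data": {"motion": [[[2,0,0,0,0,0],[5,0,-1,0,0,0],[8,0,-2,0,0,0],[10,0,-3,0,0,0],[10,0,-3,0,0,0]]]}}

```text
time: 19.25
tool_pos: [387.5, -146.7, 283.8]
tcp_rot: [-180.0, 0.4, 161.1]
ft_force: [1.0, -0.3, 0.2]
finger_gap: 38.6
grip_force: 0.0
```

```bash
python3 - <<'E'
from h import *
from bench import sensors,optics
s=sensors.sense();T=optics.snapshot("top");S=optics.snapshot("side")
c=lambda im:im["pixels"][:,:,::-1]
print(s["time"],s["tool_pos"],s["ft_force"])
print("T shut knob165",proj(T,[482.1,-177.7,165]),"S",proj(S,[482.1,-177.7,142]),"T piv",proj(T,[576.8,-209.9,120]))
a=cv2.resize(c(S)[180:280,310:410],(400,400),interpolation=2);b=cv2.resize(c(T)[180:260,350:430],(400,400),interpolation=2)
cv2.imwrite("pics/z7.png",np.hstack([a,b]))
E
```

```text
19.25 [ 387.52489731 -146.72044104  283.83019361] [ 0.99106915 -0.33513836  0.1747926 ]
T shut knob165 [392.15541212 231.64542729] S [328.5970583  224.34143906] T piv [398.16730232 203.22557297]
```

View pics/z7.png

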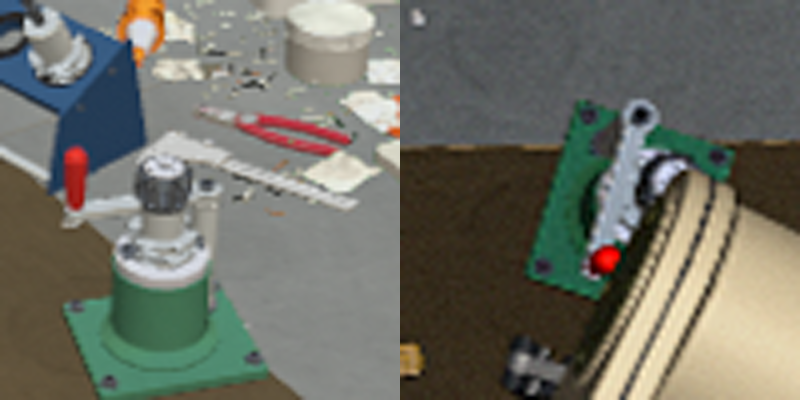

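The latch is shut over the flange. The knob is at side pixel (329,225) and top pixel (391,232), matching the predicted shut position. The chuck is upright and the robot is clear.

```bash
python3 -c "
from bench import job
print(job.hand_in())"
```

```text
the job is handed in; nothing more can be done
None
```

The collet chuck stands fully home in the green fixture with its slots over the keys. The latch is shut against its stop, the robot is clear, and the job was handed in at about 19 s; no verdict was shown.

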